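# Tap a wax block home against the hidden stop of a saw guide

## Robot

A 7-joint arm with a two-finger parallel gripper is mounted at the origin on a cart in front of the work surface, level with it; the furniture and walls round the work are solid. World frame = base frame: x ahead of the robot, y to its left, z up, the work surface at z = 0. Lengths are in m, angles in rad, forces in N, time in s.
With the tool pointing down it reaches from about 0.425 to 0.875 m from the base axis. Payload 9.9 kg.
Tool frame: the origin (TCP) lies at the very end of the fingers, on their centre line; the grasp point (between the pads) lies 19 mm behind it; z points along the fingers, y is the line along which they close (so a half turn about z gives the same grasp; the last joint's range is limited). The gripper opens to 85 mm and grips with 20 to 120 N. Pads are 22 mm wide; open, the fingers measure 114 mm over their backs; the gripper's body (76 mm by 85 mm) begins 54 mm behind the grasp point. The pads swing forward as they close: fully open they stand 13 mm farther back than shut.
Start: joints at [-1.429, 0.576, 0.025, 1.437, -0.015, 1.129, -0.057], TCP at [0.151, 0.658, 0.231] pointing down, gripper open.
Joint ranges: [-2.76, 2.76], [-0.34, 2.15], [-1.52, 1.57], [0.19, 2.46], [-1.09, 4.23], [0.17, 1.99], [-2.82, 2.82]. Speed limits (rad/s): [2.22, 2.22, 3.01, 3.01, 3.14, 3.14, 3.14].

## Interface

Orientations are given as a unit quaternion [w, x, y, z].
In Python, from workcell import sensors, cams, ctrl gives the robot as it stands.
- The arm moves only by the tool send_rows, never from a script. Its argument "plan" is a list of rows, each an object with "linear": the shift along the tool's x, y, z each as a share of 80 cm, from -1 to 1, a list of three; "twist": the turn about the tool's z as a share of pi rad, from -1 to 1. A call has exactly 5 rows; each row is the pose to reach, as a shift and turn from the pose commanded when the call began, along the tool's axes at that moment, turning the shorter way round; what a row does not reach only later rows make up. A row lasts 1/10 s, in which the tool goes at most 50 mm and 8.59 degrees, less where a joint would pass 70% of its speed; a pose out of reach is approached as far as the arm can. A call with a number of a shift or a turn outside -1 to 1 is refused whole. A call with a gripper value outside its range is refused whole. "fingers" is the finger opening in mm, from 0 to 85.4, set as the call begins (left out, the last holds). The fingers move at their own pace and stop on an object; "grip_force" is the grip in N (left out, the last holds). Time passes only in rows, so rows that repeat a pose let the fingers close, or fill a call up. It gives the time, the measured TCP pose, the force, the opening and the grip force at its end, in the units of the state.
- sensors.sense(): the state, without advancing time (a new reading comes with each control period).
- cams.grab_frame(name): name is "scene" or "top" or "wrist"; returns a dict with "pixels" (480x640x3 uint8, blue, green, red), "K" (3x3 intrinsics, pixels), "eye" and "orientation" of the camera in the world. Camera axes: x right, y up, looking along -z (the intrinsics and any distortion apply to the point x, -y, -z); pixel columns grow to the right and rows downward; lengths in m; the calibration is good to about 2 mm. A picture is of the moment at which its call begins. There is no depth.
- ctrl.job_done(): hands the job in; it is judged then, once.
The state is a dict: "time": time; "joint_pos": joint angles; "dq": joint speeds; "joint_torque": joint torques, N m; "tool_pos": TCP position; "orientation": TCP orientation; "ft_force": force on the tool from outside, world axes, zero at the start; "moment": the same for the moment, N m; "gripper_width": opening from 0.0 (shut) to 1.0 (fully open); "grasp_force": force on a finger pad.
Only numpy, scipy, OpenCV 4.12 (cv2) and the standard library are available. Lean on these libraries where they do the work, as an engineer would, in place of code of your own. Each camera call takes 0.05 s, during which the arm holds its last target. There are 200 camera calls.

## Task

Take the ring stick out of its rest and, with its thin end, nudge the wax block along the channel of the saw guide in small gentle taps until it sits fully home against the stop hidden under the hood. The stop is only lightly clamped, so do not drive it back, and do not touch the wax with the fingers. Then lay the stick back in its rest the way it lay before, and leave the other things alone.

Things in the scene. Friction and masses are not known exactly. Their poses are not given: they have to be found in the camera images.
- guide: aluminium saw guide fixed to the board, base plate 200 x 66 x 8 mm, channel floor at z = 8 mm. Origin: underside, on the channel's centre line below the hood's mouth. z up, x along the channel in the pushing direction: open part x = -100 to 0 mm between two rails (inner faces y = +-21 mm, outer +-33, tops z = 30 mm), hooded part x = 0 to 100 mm (roof z = 40 to 46 mm, far end closed)
- guide_mouth (a point): centre of the hood's mouth, 21 mm above the board (guide x = 0). The stop stands under the hood, its face anywhere from 40 to 76 mm past this point: the setting differs every time and no reading gives it. It is a flat fence 36 mm wide, 24 mm high, with a 3 mm sprung pin at mid-height that yields to under 0.1 N; home means the block has pressed this pin in, up to the fence
- stop_fence (a joint): how far the fence has been driven back from its setting along the guide's x, m; 0 at the start. Held by friction, it gives way at about 12 N and does not return by itself; more than 2 mm spoils the setting. It does not tell where the stop is
- wax: blue rectangular block of carving wax, 38 x 52 x 26 mm, 60 to 90 g, lying loose on the channel floor with 2 mm play each side; it slides with under 1 N. Origin: underside centre. Its y axis (52 mm long) points along the guide's x. At the start it lies mostly in the open part, its front face within 20 mm of the hood's mouth
- stick: ring-sizing stick, 250 mm long, lying in its rest along its own y axis: tapered aluminium shaft towards +y (thin blunt tip), wooden handle at -y (78 mm long, 25 mm thick); 0.22 kg. Origin: underside, mid-length. At 20 mm behind the middle (towards the handle) the shaft is 21 mm thick, its axis 11 mm above the origin's level: near its balance point, a good place to grip it across from above
- stick_mid (a point): point on the stick's axis at mid-length, 10 mm above its underside, 34 mm above the board as it lies in the rest
- stick_tip (a point): centre of the thin blunt end of the stick (13 mm thick), 125 mm ahead of stick_mid along the stick's y and 3.5 mm lower
- touchstone: bystander: small black stone bar 18 x 45 x 9 mm, lying beside the guide
- loupe: bystander: folding loupe 22 x 33 x 12 mm, lying on the other side of the guide
- tweezers: bystander: steel tweezers 12 x 124 x 9 mm, lying near the board's front edge
- slide_gauge: bystander: brass slide gauge 39 x 125 x 9 mm, left of the guide
- solder_spool: bystander: spool of solder wire 46 mm across, 32 mm high, far left
- ring_box: bystander: closed ring box 61 x 52 x 41 mm, right rear of the board
- rest: dark steel rest for the stick, fixed to the board: foot plate 50 x 185 x 5 mm with two V saddles 10 mm thick at y = +60 mm (shaft) and y = -85 mm (handle). Origin: underside, below the stick's mid-length. y runs along the stick towards its tip, z up. Notches open upwards at 45 degrees each side, 36 mm wide at the top (z = 41 mm), bottoms at z = 20 to 21 mm. Free space for the fingers between the saddles
- rest_seat (a point): point of the rest, 34 mm above its underside, where stick_mid lies when the stick is seated in both notches
There are look-alikes about, which are no part of the job. Several things have the shape of the wax; the one meant has the colours described above.

How it is judged:
On the way, in this order (a step that is already met when the one before it is completed fails the run):
1. the ring stick is lifted out of its rest (distance between stick_mid and rest_seat above 0.03 m and contact force between the fingers and stick above 1 N), for 0.2 s.
2. the wax block, pushed by the held stick, is home against the stop (contact force between wax and stop_pin_c0 above 0.03 N and contact force between stick and wax above 0.1 N), for 0.05 s.
At the end, for the whole second after the job is handed in: the wax rests against the stop with its sprung pin pressed in at least half of its 3 mm, the fence is not driven back more than 2 mm, and the stick lies still in both notches of its rest, tip the same way as before (within 6 mm across and in height, 30 mm lengthwise, 0.08 rad) (contact force between wax and stop_pin_c0 above 0.03 N and value of joint stop_fence below 0.002 m and linear speed of wax below 0.01 m/s and x of stick_mid in the frame of rest_seat between -0.006 and 0.006 m and y of stick_mid in the frame of rest_seat between -0.03 and 0.03 m and z of stick_mid in the frame of rest_seat between -0.006 and 0.006 m and y of stick_tip in the frame of rest_seat above 0.08 m and angle between the y axis of stick and the y axis of rest, either way round below 0.08 rad and linear speed of stick below 0.02 m/s); the robot touches nothing.
It fails at once if the stop is driven back more than 2 mm (value of joint stop_fence above 0.002 m).
It fails at once if the wax is touched by the fingers (contact force between the fingers and wax above 0.3 N).
It fails at once if the wax is struck: pushed with more than 20 N (contact force between stick and wax above 20 N).
It fails at once if a bystander is moved more than 30 mm (distance of any of touchstone, loupe, tweezers, slide_gauge, solder_spool, ring_box from where it was at the start of the episode above 0.03 m).
It also fails if it takes over 58 s, if anything falls off the work surface, if the arm or the gripper's body presses on something with over 40 N, if the wrist force passes 120 N, or if a joint passes its speed limit or range.

## Working session

There is one attempt and no reset: what is moved stays moved. The work goes in short steps, Python scripts to look and compute and a tool call to move; the robot and the scene stay as the last step left them, time stands still between calls to the robot, and variables do not carry over. Pictures are saved under pics/ and viewed, at most 10 in all, crops included, and the job is handed in when it is done.

Besides the shell and the picture viewer there is one more tool, called after "Request:" in YAML: its name, and indented under it one key for each argument. send_rows: Moves the arm, as the interface text tells. Its arguments: {"type":"object","properties":{"plan":{"type":"array","items":{"type":"object","properties":{"linear":{"type":"array","items":{"type":"number","minimum":-1,"maximum":1}},"twist":{"type":"number","minimum":-1,"maximum":1}}}},"fingers":{"type":"number"},"grip_force":{"type":"number"}},"required":["plan"]}

```bash
mkdir -p pics; python3 - <<'E'
from workcell import sensors,cams
import cv2,numpy as np
s=sensors.sense();print(s['time'],s['tool_pos'],s['orientation'],s['gripper_width'])
for n in("scene","top"):
    f=cams.grab_frame(n);cv2.imwrite(f'pics/{n}0.png',f['pixels']);print(n,f['K'],f['eye'],f['orientation'],[k for k in f])
    np.savez(f'{n}0.npz',**f)
E
```

```text
0.0 [0.15101529 0.65741318 0.23044581] [-4.47624605e-05  1.12646449e-01  9.93634781e-01 -8.35173085e-04] 0.9942804645744021
scene [[445.27972299   0.         318.34073485]
 [  0.         445.27972299 241.71532702]
 [  0.           0.           1.        ]] [-0.07996267 -0.64559654  0.64165885] [ 0.80117022  0.41971869 -0.20092641 -0.3762859 ] ['pixels', 'K', 'eye', 'orientation']
top [[473.93417154   0.         322.73658263]
 [  0.         473.93417154 241.06066098]
 [  0.           0.           1.        ]] [ 0.47413739 -0.10352035  1.23207636] [-0.70451408 -0.0359781   0.03174001  0.70806643] ['pixels', 'K', 'eye', 'orientation']
```

View pics/top0.png

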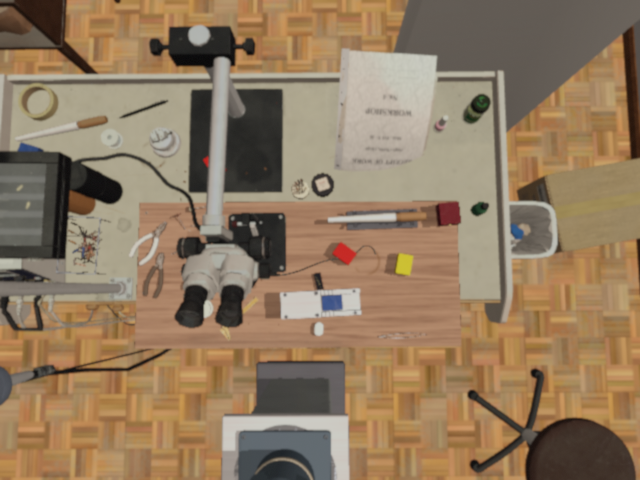

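View pics/scene0.png

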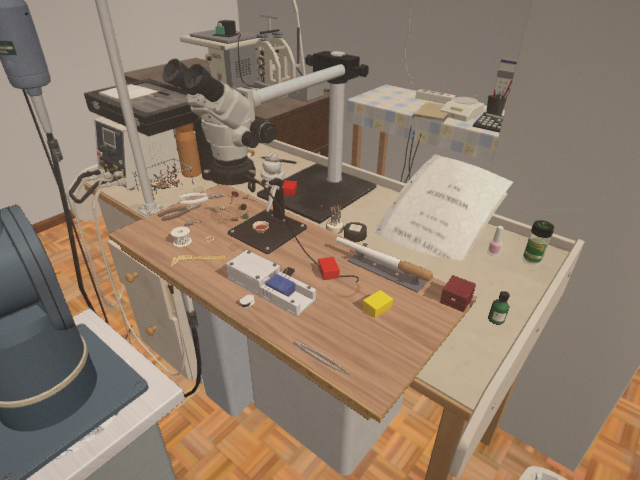

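```bash
cat > h.py <<'E'
import numpy as np,cv2
from scipy.spatial.transform import Rotation as R
def rot(f):
    w,x,y,z=f['orientation'];return R.from_quat([x,y,z,w]).as_matrix()
def world(f,u,v,z):
    d=rot(f)@(np.linalg.inv(f['K'])@[u,v,1]*[1,-1,-1]);e=np.array(f['eye']);return e+d*(z-e[2])/d[2]
def pix(f,p):
    c=rot(f).T@(np.array(p)-f['eye']);q=f['K']@(c*[1,-1,-1]);return q[:2]/q[2]
E
python3 - <<'E'
from h import *
t=dict(np.load('top0.npz'));s=dict(np.load('scene0.npz'))
a=cv2.resize(t['pixels'][200:330,265:465],None,fx=4,fy=4,interpolation=cv2.INTER_CUBIC);cv2.imwrite('pics/c1.png',a)
b=cv2.resize(s['pixels'][225:345,215:445],None,fx=3.4,fy=3.4,interpolation=cv2.INTER_CUBIC);cv2.imwrite('pics/c2.png',b)
def comp(m,x0,x1,y0,y1):
    z=np.zeros_like(m);z[y0:y1,x0:x1]=m[y0:y1,x0:x1];return cv2.minAreaRect(cv2.findNonZero(z))
h=cv2.cvtColor(t['pixels'],cv2.COLOR_BGR2HSV)
for nm,m,box,z in[("wax",cv2.inRange(h,(105,100,40),(125,255,255)),(310,350,285,320),.034),
 ("shaft",cv2.inRange(h,(0,0,170),(180,60,255)),(320,398,208,228),.034),
 ("guide",cv2.inRange(h,(0,0,150),(180,40,255)),(272,366,280,324),.03)]:
    r=comp(m,*box);print(nm,r)
    for q in cv2.boxPoints(r):print(world(t,*q,z).round(4))
E
```

```text
wax ((331.5, 302.5), (13.0, 17.0), 90.0)
[ 0.4507 -0.0966  0.034 ]
[ 0.4505 -0.1393  0.034 ]
[ 0.4181 -0.139   0.034 ]
[ 0.4183 -0.0965  0.034 ]
shaft ((361.5092468261719, 217.4704132080078), (6.253699779510498, 67.10474395751953), 88.87670135498047)
[ 0.6561 -0.1101  0.034 ]
[ 0.6585 -0.2813  0.034 ]
[ 0.6424 -0.2813  0.034 ]
[ 0.64   -0.1103  0.034 ]
guide ((320.1646423339844, 306.4631042480469), (33.1156005859375, 79.59947967529297), 86.8201675415039)
[0.4608 0.0131 0.03  ]
[ 0.4709 -0.1875  0.03  ]
[ 0.3884 -0.1911  0.03  ]
[0.3783 0.0082 0.03  ]
```

View pics/c1.png

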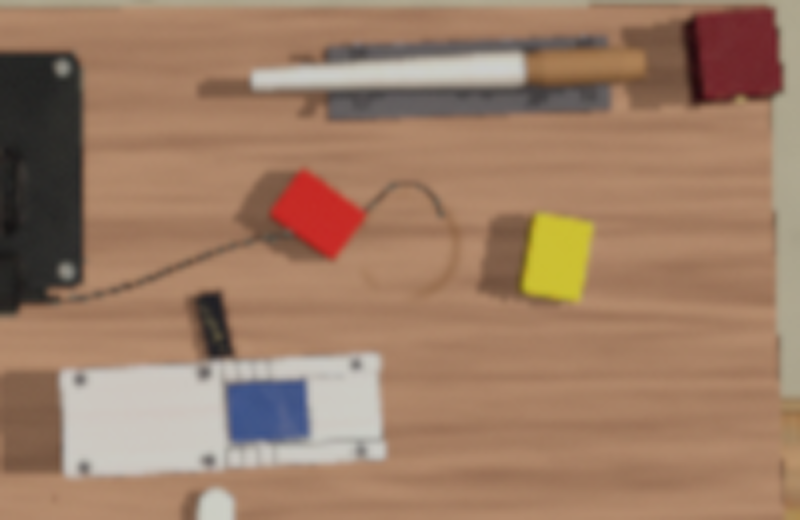

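View pics/c2.png

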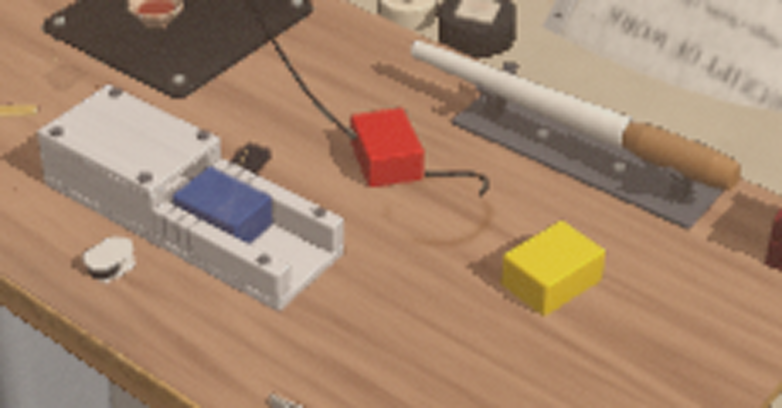

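```bash
python3 - <<'E'
from h import *
t=dict(np.load('top0.npz'));s=dict(np.load('scene0.npz'))
g=lambda u,v,z:world(t,u/4+265,v/4+200,z)
P={}
for n,u,v,z in[('tip',252,80,.0305),('junc',526,67,.035),('hend',645,62,.036),('hoodL1',60,372,.046),('hoodL2',63,476,.046),('mouth1',221,363,.046),('mouth2',226,469,.046),('railR1',380,354,.03),('railR2',386,458,.03),('w1',226,384,.034),('w2',306,379,.034),('w3',309,437,.034),('w4',230,442,.034),('restL',328,83,.005),('restR',609,76,.005),('red',318,214,.026),('yel',558,256,.026),('box',735,55,.041)]:
    P[n]=g(u,v,z);print(n,P[n].round(4))
a=lambda p,q:np.degrees(np.arctan2(*(P[p]-P[q])[:2]))
print('stick len',np.linalg.norm(P['tip']-P['hend']),'ang(from +y toward +x)',a('tip','hend'))
print('guide',a('hoodL1','railR1'),a('hoodL2','railR2'),a('w1','w2'),np.linalg.norm(P['hoodL1']-P['hoodL2']))
# scene check: project of scene-cam pixels
k=lambda u,v,z:world(s,u/3.4+215,v/3.4+225,z).round(4)
print('scene tip',k(416,48,.0305),'hend',k(735,170,.036),'wax top corners',k(175,198,.034),k(250,237,.034),k(272,205,.034))
d=s;from workcell import sensors
q=sensors.sense()['orientation'];print(R.from_quat([*q[1:],q[0]]).as_matrix().round(4))
E
```

```text
tip [ 0.6437 -0.1103  0.0305]
junc [ 0.6504 -0.2848  0.035 ]
hend [ 0.653  -0.3604  0.036 ]
hoodL1 [0.4588 0.0103 0.046 ]
hoodL2 [0.3948 0.0082 0.046 ]
mouth1 [ 0.4639 -0.0899  0.046 ]
mouth2 [ 0.3986 -0.0927  0.046 ]
railR1 [ 0.469 -0.19   0.03 ]
railR2 [ 0.404 -0.193  0.03 ]
w1 [ 0.4507 -0.0928  0.034 ]
w2 [ 0.4536 -0.1431  0.034 ]
w3 [ 0.4175 -0.1447  0.034 ]
w4 [ 0.4146 -0.0952  0.034 ]
restL [ 0.645 -0.16   0.005]
restR [ 0.6486 -0.3433  0.005 ]
red [ 0.5579 -0.1519  0.026 ]
yel [ 0.5304 -0.3041  0.026 ]
box [ 0.6565 -0.4164  0.041 ]
stick len 0.25031186548813994 ang(from +y toward +x) -2.1471916586163
guide -2.897522242174286 -2.624788663187575 -3.2891177295489755 0.06405498981133881
scene tip [ 0.6461 -0.1121  0.0305] hend [ 0.6605 -0.3572  0.036 ] wax top corners [ 0.4134 -0.1013  0.034 ] [ 0.4164 -0.1619  0.034 ] [ 0.4471 -0.1522  0.034 ]
[[-9.746e-01  2.239e-01 -3.000e-04]
 [ 2.239e-01  9.746e-01 -1.400e-03]
 [-1.000e-04 -1.500e-03 -1.000e+00]]
```

Request:
send_rows:
  plan:
    - {"linear": [0, 0, 0], "twist": 0.045}
    - {"linear": [0, 0, 0], "twist": 0.09}
    - {"linear": [0, 0, 0], "twist": 0.135}
    - {"linear": [0, 0, 0], "twist": 0.18}
    - {"linear": [0, 0, 0], "twist": 0.22}
  fingers: 85
  grip_force: 40

```text
time: 0.6
tool_pos: [0.151, 0.6576, 0.2308]
orientation: [0.0, 0.445, 0.895, -0.0]
ft_force: [-0.2, 0.3, 0.3]
gripper_width: 0.993
grasp_force: 0.0
```

```bash
python3 - <<'E'
from h import *
from workcell import sensors,cams
t=dict(np.load('top0.npz'));s=dict(np.load('scene0.npz'))
st=sensors.sense();print(st['time'],st['tool_pos'],st['joint_pos'])
print('tcp px top',pix(t,st['tool_pos']),'scene',pix(s,st['tool_pos']))
def tri(a,b):
    o1,o2=np.array(t['eye']),np.array(s['eye']);d1=world(t,*a,0)-o1;d2=world(s,*b,0)-o2
    r=np.linalg.lstsq(np.c_[d1,-d2],o2-o1,rcond=None)[0];return (o1+d1*r[0]).round(3),(o2+d2*r[1]).round(3)
print('eyepiece',tri((195,305),(172,72)),tri((231,307),(198,82)))
print('knobR',tri((270,250),(265,131)),'column clamp',tri((198,37),(340,62)))
f=cams.grab_frame('wrist');cv2.imwrite('pics/w0.png',f['pixels'])
E
```

```text
0.6 [0.15098996 0.65763529 0.23084372] [-1.5347879   0.58542871  0.21062841  1.44211633 -0.12817527  1.12839678
 -0.65504517]
tcp px top [-45.32267047 446.96526038] scene [-43.54985712 142.16073442]
eyepiece (array([0.444, 0.119, 0.42 ]), array([0.426, 0.132, 0.425])) (array([0.44 , 0.059, 0.415]), array([0.433, 0.064, 0.416]))
knobR (array([0.546, 0.006, 0.304]), array([0.542, 0.009, 0.304])) column clamp (array([0.961, 0.143, 0.35 ]), array([0.966, 0.136, 0.351]))
```

View pics/w0.png

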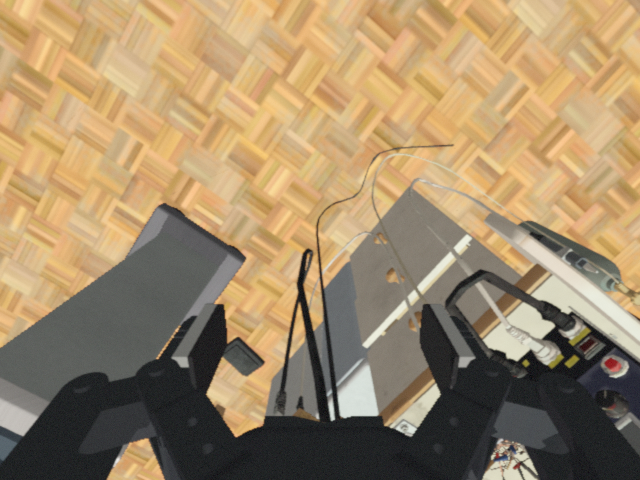

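```bash
python3 - <<'E'
from h import *
from workcell import sensors
t=dict(np.load('top0.npz'));s=dict(np.load('scene0.npz'))
def tri(a,b):
    o1,o2=np.array(t['eye']),np.array(s['eye']);d1=world(t,*a,0)-o1;d2=world(s,*b,0)-o2
    r=np.linalg.lstsq(np.c_[d1,-d2],o2-o1,rcond=None)[0];return (o1+d1*r[0]).round(3),(o2+d2*r[1]).round(3)
print('pole base',tri((122,288),(150,207)),'motor',tri((5,378),(40,85)),tri((40,372),(50,140)))
for p in[(.15,.66,.55),(.2,.4,.55),(.36,.24,.55),(.36,.43,0),(.36,.43,.3),(.36,.43,.6),(.36,.43,.9)]:print(p,pix(t,p).round(),pix(s,p).round())
q=sensors.sense()['orientation'];M=R.from_quat([*q[1:],q[0]]).as_matrix();print(M.round(4))
for p in[(.15,.64,.42),(.19,.45,.55),(.33,.28,.55),(.43,.0,.55),(.5,-.25,.5),(.649,-.255,.15)]:
    print(p,(M.T@(np.array(p)-[.151,.6576,.2308])/.8).round(4))
E
```

```text
pole base (array([ 0.473,  0.426, -0.004]), array([ 0.47 ,  0.428, -0.003])) motor (array([0.313, 0.475, 0.362]), array([0.31 , 0.477, 0.363])) (array([0.301, 0.489, 0.233]), array([0.296, 0.491, 0.235]))
(0.15, 0.66, 0.55) [-228.  526.] [-118.  -12.]
(0.2, 0.4, 0.55) [-37. 487.] [-43.  -4.]
(0.36, 0.24, 0.55) [ 83. 369.] [92. -4.]
(0.36, 0.43, 0) [118. 332.] [114. 222.]
(0.36, 0.43, 0.3) [ 51. 347.] [ 81. 112.]
(0.36, 0.43, 0.6) [-81. 376.] [ 35. -41.]
(0.36, 0.43, 0.9) [-457.  459.] [ -33. -268.]
[[-5.983e-01  8.013e-01 -4.000e-04]
 [ 8.013e-01  5.983e-01 -9.000e-04]
 [-5.000e-04 -8.000e-04 -1.000e+00]]
(0.15, 0.64, 0.42) [-0.017  -0.0144 -0.2365]
(0.19, 0.45, 0.55) [-0.2373 -0.1165 -0.3988]
(0.33, 0.28, 0.55) [-0.5123 -0.1034 -0.3987]
(0.43, 0.0, 0.55) [-0.8675 -0.2127 -0.3984]
(0.5, -0.25, 0.5) [-1.1702 -0.3295 -0.3357]
(0.649, -0.255, 0.15) [-1.2865 -0.1836  0.1018]
```

Request:
send_rows:
  plan:
    - {"linear": [-0.02, -0.015, -0.045], "twist": 0.045}
    - {"linear": [-0.06, -0.045, -0.09], "twist": 0.09}
    - {"linear": [-0.1, -0.075, -0.13], "twist": 0.135}
    - {"linear": [-0.145, -0.108, -0.17], "twist": 0.18}
    - {"linear": [-0.19, -0.142, -0.21], "twist": 0.192}

```text
time: 1.15
tool_pos: [0.1533, 0.4788, 0.3912]
orientation: [0.0, 0.69, 0.724, -0.0]
ft_force: [-0.2, -0.5, 0.9]
gripper_width: 0.997
grasp_force: 0.0
```

Request:
send_rows:
  plan:
    - {"linear": [-0.044, 0, -0.044], "twist": 0}
    - {"linear": [-0.094, 0.01, -0.08], "twist": 0}
    - {"linear": [-0.13, 0.05, -0.118], "twist": 0}
    - {"linear": [-0.168, 0.095, -0.15], "twist": 0}
    - {"linear": [-0.206, 0.137, -0.18], "twist": 0}

```text
time: 1.65
tool_pos: [0.2668, 0.3241, 0.5322]
orientation: [-0.0, 0.688, 0.726, 0.0]
ft_force: [1.0, 0.7, 0.4]
gripper_width: 1.0
grasp_force: 0.0
```

Request:
send_rows:
  plan:
    - {"linear": [-0.047, 0.052, -0.01], "twist": 0}
    - {"linear": [-0.093, 0.094, -0.02], "twist": 0}
    - {"linear": [-0.144, 0.13, -0.03], "twist": 0}
    - {"linear": [-0.202, 0.159, -0.03], "twist": 0}
    - {"linear": [-0.257, 0.182, -0.03], "twist": 0}

```text
time: 2.15
tool_pos: [0.4195, 0.1322, 0.5549]
orientation: [0.0, 0.688, 0.726, 0.0]
ft_force: [0.8, 0.3, -0.7]
gripper_width: 0.997
grasp_force: 0.0
```

Request:
send_rows:
  plan:
    - {"linear": [-0.06, 0, 0], "twist": 0}
    - {"linear": [-0.12, 0.01, 0], "twist": 0}
    - {"linear": [-0.18, 0.02, 0], "twist": 0}
    - {"linear": [-0.24, 0.03, 0], "twist": 0}
    - {"linear": [-0.3, 0.04, 0], "twist": 0}

```text
time: 2.65
tool_pos: [0.4627, -0.1058, 0.5549]
orientation: [-0.0, 0.688, 0.726, 0.0]
ft_force: [1.7, 1.3, -0.1]
gripper_width: 0.993
grasp_force: 0.0
```

Request:
send_rows:
  plan:
    - {"linear": [-0.024, 0.032, 0.051], "twist": 0}
    - {"linear": [-0.048, 0.064, 0.102], "twist": 0}
    - {"linear": [-0.072, 0.096, 0.153], "twist": 0}
    - {"linear": [-0.096, 0.128, 0.204], "twist": 0}
    - {"linear": [-0.119, 0.158, 0.255], "twist": 0}

```text
time: 3.15
tool_pos: [0.5906, -0.1908, 0.3553]
orientation: [-0.0, 0.688, 0.726, -0.0]
ft_force: [1.3, 0.6, 0.7]
gripper_width: 0.995
grasp_force: 0.0
```

Request:
send_rows:
  plan:
    - {"linear": [-0.015, 0.02, 0.05], "twist": 0}
    - {"linear": [-0.03, 0.04, 0.1], "twist": 0}
    - {"linear": [-0.045, 0.055, 0.15], "twist": 0}
    - {"linear": [-0.046, 0.055, 0.2], "twist": 0}
    - {"linear": [-0.046, 0.055, 0.2], "twist": 0}

```text
time: 3.65
tool_pos: [0.6331, -0.2229, 0.1914]
orientation: [-0.005, 0.688, 0.725, -0.002]
ft_force: [-0.1, 0.4, -0.3]
gripper_width: 0.994
grasp_force: 0.0
```

```bash
python3 - <<'E'
from h import *
from workcell import sensors,cams
st=sensors.sense();q=st['orientation'];M=R.from_quat([*q[1:],q[0]]).as_matrix()
print(st['time'],st['tool_pos'],M.round(4),st['joint_pos'].round(2))
f=cams.grab_frame('wrist');np.savez('wr1.npz',**f);cv2.imwrite('pics/w1.png',f['pixels']);print(f['eye'],f['K'][0,0])
for n,p in dict(tip=(.6437,-.1103,.0305),grip=(.649,-.2553,.035),hend=(.653,-.36,.036)).items():print(n,pix(f,p))
E
```

```text
3.65 [ 0.63305677 -0.22286222  0.19144518] [[-0.0522  0.9986 -0.0094]
 [ 0.9986  0.0522  0.0036]
 [ 0.0041 -0.0092 -0.9999]] [-0.15  0.73  0.79  1.51 -0.55  1.14  0.8 ]
[ 0.62866254 -0.13755889  0.33504274] 343.3273989186609
tip [346.28663539  84.05698287]
grip [340.74164369 251.92522732]
hend [337.66669103 346.60490289]
```

View pics/w1.png

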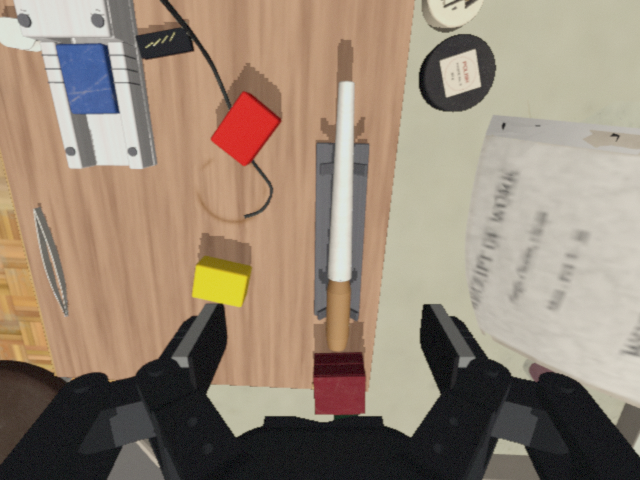

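```bash
python3 - <<'E'
from h import *
f=dict(np.load('wr1.npz'))
P={n:world(f,u,v,z) for n,u,v,z in[('tip',345.5,83,.0305),('junc',340,280,.035),('hend',338.5,350,.036),('rl',69,163,.03),('rr',154,163,.008),('w1',57,45,.034),('w2',103,43,.034),('w3',117,109,.034),('w4',73,115,.034),('hm1',52,38,.046),('hm2',130,27,.046)]}
for n in P:print(n,P[n].round(4))
a=lambda p,q:np.degrees(np.arctan2(*(P[p]-P[q])[:2]))
print(a('tip','junc'),a('tip','hend'),a('w1','w4'),a('w2','w3'))
from workcell import sensors
st=sensors.sense();q=st['orientation'];M=R.from_quat([*q[1:],q[0]]).as_matrix()
print(M.T@(np.array([.649,-.2553,.1])-st['tool_pos'])/.8, st['tool_pos'])
E
```

```text
tip [ 0.643  -0.1095  0.0305]
junc [ 0.6503 -0.2844  0.035 ]
hend [ 0.6541 -0.3641  0.036 ]
rl [ 0.4046 -0.1866  0.03  ]
rr [ 0.4689 -0.1858  0.008 ]
w1 [ 0.4151 -0.0942  0.034 ]
w2 [ 0.4515 -0.091   0.034 ]
w3 [ 0.4556 -0.1393  0.034 ]
w4 [ 0.4182 -0.1459  0.034 ]
hm1 [ 0.4208 -0.0914  0.046 ]
hm2 [ 0.4803 -0.0812  0.046 ]
-2.386770031681517 -2.504807027052022 -3.4196961274986304 -4.862936329416192
[-0.04067588  0.01688413  0.11888785] [ 0.63430741 -0.22367579  0.19524362]
```

Request:
send_rows:
  plan:
    - {"linear": [-0.02, 0.01, 0.05], "twist": 0.003}
    - {"linear": [-0.04, 0.017, 0.1], "twist": 0.003}
    - {"linear": [-0.04, 0.017, 0.12], "twist": 0.003}
    - {"linear": [-0.04, 0.017, 0.12], "twist": 0.003}
    - {"linear": [-0.04, 0.017, 0.12], "twist": 0.003}

```text
time: 4.2
tool_pos: [0.6517, -0.2556, 0.104]
orientation: [0.001, 0.692, 0.722, 0.001]
ft_force: [0.2, 0.4, 0.2]
gripper_width: 0.995
grasp_force: 0.0
```

```bash
cat > go.py <<'E'
import sys
from h import *
from workcell import sensors
st=sensors.sense();q=st['orientation'];M=R.from_quat([*q[1:],q[0]]).as_matrix()
print(st['time'],st['tool_pos'].round(4),'tool y ang',np.degrees(np.arctan2(M[1,1],M[0,1])).round(2))
print((M.T@(np.array([float(v) for v in sys.argv[1:4]])-st['tool_pos'])/.8).round(4))
E
python3 go.py .649 -.2553 .016
```

```text
4.2 [ 0.6517 -0.2556  0.104 ] tool y ang 2.43
[ 0.0006 -0.0037  0.11  ]
```

Request:
send_rows:
  plan:
    - {"linear": [0, -0.002, 0.03], "twist": 0}
    - {"linear": [0, -0.002, 0.07], "twist": 0}
    - {"linear": [0, -0.002, 0.1], "twist": 0}
    - {"linear": [0, -0.002, 0.108], "twist": 0}
    - {"linear": [0, -0.002, 0.108], "twist": 0}

```text
time: 4.7
tool_pos: [0.6499, -0.2556, 0.0165]
orientation: [0.001, 0.692, 0.722, 0.0]
ft_force: [-0.3, -0.0, -0.1]
gripper_width: 0.995
grasp_force: 0.0
```

Request:
send_rows:
  plan:
    - {"linear": [0, 0, 0], "twist": 0}
    - {"linear": [0, 0, 0], "twist": 0}
    - {"linear": [0, 0, 0], "twist": 0}
    - {"linear": [0, 0, 0], "twist": 0}
    - {"linear": [0, 0, 0], "twist": 0}
  fingers: 0
  grip_force: 60

```text
time: 5.2
tool_pos: [0.6494, -0.2559, 0.0157]
orientation: [0.0, 0.692, 0.722, 0.0]
ft_force: [-0.4, 1.6, 4.3]
gripper_width: 0.227
grasp_force: 58.4
```

Request:
send_rows:
  plan:
    - {"linear": [0, 0, 0], "twist": 0}
    - {"linear": [0, 0, 0], "twist": 0}
    - {"linear": [0, 0, 0], "twist": 0}
    - {"linear": [0, 0, 0], "twist": 0}
    - {"linear": [0, 0, 0], "twist": 0}

```text
time: 5.7
tool_pos: [0.6494, -0.256, 0.0157]
orientation: [0.0, 0.692, 0.721, 0.0]
ft_force: [-0.4, 0.6, 5.9]
gripper_width: 0.224
grasp_force: 58.5
```

Request:
send_rows:
  plan:
    - {"linear": [0, 0, -0.025], "twist": 0}
    - {"linear": [0, 0, -0.07], "twist": 0}
    - {"linear": [0, 0, -0.115], "twist": 0}
    - {"linear": [0, 0, -0.14], "twist": 0}
    - {"linear": [0, 0, -0.14], "twist": 0}

```text
time: 6.2
tool_pos: [0.6503, -0.2569, 0.1301]
orientation: [0.002, 0.692, 0.721, 0.001]
ft_force: [0.7, -0.3, -1.7]
gripper_width: 0.222
grasp_force: 58.9
```

```bash
python3 go.py .4425 -.310 .125
```

```text
6.2 [ 0.6503 -0.2569  0.1301] tool y ang 2.36
[-0.0556 -0.2623  0.0054]
```

Request:
send_rows:
  plan:
    - {"linear": [-0.008, -0.035, 0], "twist": -0.002}
    - {"linear": [-0.02, -0.09, 0], "twist": -0.002}
    - {"linear": [-0.032, -0.15, 0], "twist": -0.002}
    - {"linear": [-0.045, -0.205, 0], "twist": -0.002}
    - {"linear": [-0.055, -0.245, 0], "twist": -0.002}

```text
time: 6.7
tool_pos: [0.4513, -0.3078, 0.1259]
orientation: [-0.001, 0.691, 0.723, -0.001]
ft_force: [-0.0, 0.0, -2.3]
gripper_width: 0.226
grasp_force: 59.0
```

Request:
send_rows:
  plan:
    - {"linear": [0, -0.015, 0], "twist": 0}
    - {"linear": [0, -0.015, 0.02], "twist": 0}
    - {"linear": [0, -0.015, 0.04], "twist": 0}
    - {"linear": [0, -0.015, 0.05], "twist": 0}
    - {"linear": [0, -0.015, 0.05], "twist": 0}

```text
time: 7.2
tool_pos: [0.4428, -0.3076, 0.0855]
orientation: [-0.001, 0.69, 0.724, -0.0]
ft_force: [-0.5, -0.0, -1.9]
gripper_width: 0.223
grasp_force: 59.0
```

```bash
python3 go.py .4425 -.310 .0105; python3 - <<'E'
from h import *
from workcell import cams
f=cams.grab_frame('wrist');np.savez('wr2.npz',**f);cv2.imwrite('pics/w2.png',f['pixels'])
E
```

```text
7.2 [ 0.4428 -0.3076  0.0855] tool y ang 2.75
[-0.0032 -0.0003  0.0938]
```

View pics/w2.png

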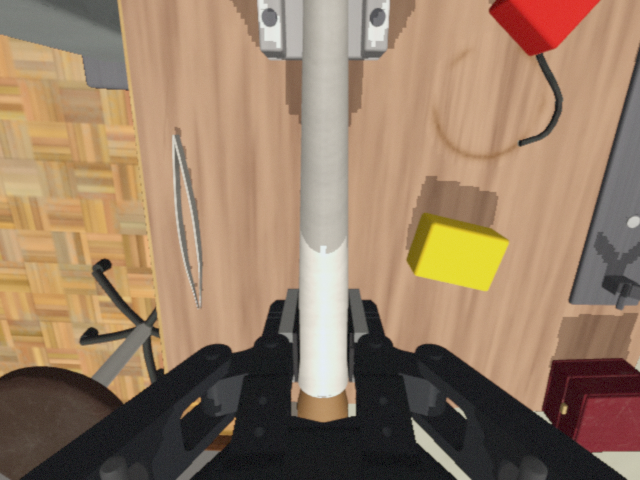

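Request:
send_rows:
  plan:
    - {"linear": [0, 0, 0.03], "twist": 0}
    - {"linear": [0, 0, 0.06], "twist": 0}
    - {"linear": [0, 0, 0.085], "twist": 0}
    - {"linear": [0, 0, 0.093], "twist": 0}
    - {"linear": [0, 0, 0.093], "twist": 0}

```text
time: 7.75
tool_pos: [0.4431, -0.3085, 0.0125]
orientation: [-0.0, 0.69, 0.724, -0.0]
ft_force: [-0.1, -0.2, -1.0]
gripper_width: 0.224
grasp_force: 59.0
```

Request:
send_rows:
  plan:
    - {"linear": [0.003, 0, 0], "twist": 0}
    - {"linear": [0.006, 0, 0], "twist": 0}
    - {"linear": [0.009, 0, 0], "twist": 0}
    - {"linear": [0.012, 0, 0], "twist": 0}
    - {"linear": [0.014, 0, 0], "twist": 0}

```text
time: 8.25
tool_pos: [0.4428, -0.2968, 0.0129]
orientation: [0.0, 0.69, 0.724, 0.0]
ft_force: [-0.2, 0.2, -1.7]
gripper_width: 0.226
grasp_force: 59.1
```

Request:
send_rows:
  plan:
    - {"linear": [0.004, 0, 0], "twist": 0}
    - {"linear": [0.008, 0, 0], "twist": 0}
    - {"linear": [0.012, 0, 0], "twist": 0}
    - {"linear": [0.016, 0, 0], "twist": 0}
    - {"linear": [0.02, 0, 0], "twist": 0}

```text
time: 8.75
tool_pos: [0.4419, -0.2811, 0.0126]
orientation: [0.0, 0.69, 0.724, -0.0]
ft_force: [1.1, -0.8, -2.4]
gripper_width: 0.23
grasp_force: 59.0
```

Request:
send_rows:
  plan:
    - {"linear": [0.004, 0, 0], "twist": 0}
    - {"linear": [0.008, 0, 0], "twist": 0}
    - {"linear": [0.012, 0, 0], "twist": 0}
    - {"linear": [0.016, 0, 0], "twist": 0}
    - {"linear": [0.02, 0, 0], "twist": 0}

```text
time: 9.25
tool_pos: [0.4411, -0.265, 0.0126]
orientation: [-0.0, 0.69, 0.724, -0.0]
ft_force: [0.1, -0.5, -2.2]
gripper_width: 0.226
grasp_force: 59.0
```

```bash
python3 - <<'E'
from h import *
from workcell import sensors,cams
import time
print(sensors.sense()['tool_pos'])
F=[]
for i in range(4):
    f=cams.grab_frame('top');F.append(sensors.sense()['ft_force'])
print(np.array(F).round(2),sensors.sense()['tool_pos'])
a=cv2.resize(f['pixels'][250:330,270:400],None,fx=6,fy=6,interpolation=cv2.INTER_CUBIC);cv2.imwrite('pics/c3.png',a)
E
```

```text
[ 0.44107378 -0.26500337  0.01262686]
[[-0.32  0.83 -2.12]
 [-0.54  0.28 -2.44]
 [-0.19 -0.58 -1.64]
 [ 1.   -0.17 -2.05]] [ 0.44110693 -0.26509055  0.01262763]
```

View pics/c3.png

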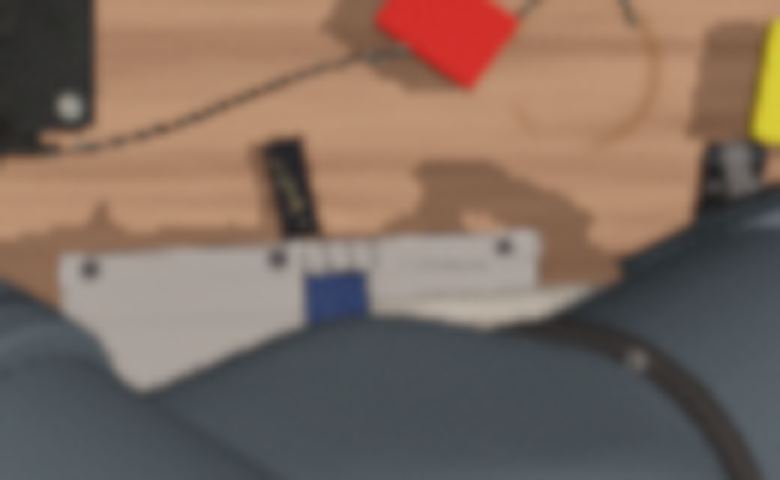

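Request:
send_rows:
  plan:
    - {"linear": [0.003, 0, 0], "twist": 0}
    - {"linear": [0.006, 0, 0], "twist": 0}
    - {"linear": [0.009, 0, 0], "twist": 0}
    - {"linear": [0.012, 0, 0], "twist": 0}
    - {"linear": [0.015, 0, 0], "twist": 0}

```text
time: 9.95
tool_pos: [0.4406, -0.2531, 0.0126]
orientation: [0.0, 0.69, 0.724, -0.0]
ft_force: [0.2, -1.1, -0.2]
gripper_width: 0.222
grasp_force: 59.0
```

Request:
send_rows:
  plan:
    - {"linear": [0.0005, 0, 0], "twist": 0}
    - {"linear": [0.001, 0, 0], "twist": 0}
    - {"linear": [0.0015, 0, 0], "twist": 0}
    - {"linear": [0.002, 0, 0], "twist": 0}
    - {"linear": [0.002, 0, 0], "twist": 0}

```text
time: 10.45
tool_pos: [0.4404, -0.2517, 0.0126]
orientation: [0.0, 0.69, 0.724, -0.0]
ft_force: [0.6, -0.5, -2.0]
gripper_width: 0.227
grasp_force: 59.1
```

Request:
send_rows:
  plan:
    - {"linear": [0.0005, 0, 0], "twist": 0}
    - {"linear": [0.001, 0, 0], "twist": 0}
    - {"linear": [0.0015, 0, 0], "twist": 0}
    - {"linear": [0.002, 0, 0], "twist": 0}
    - {"linear": [0.002, 0, 0], "twist": 0}

```text
time: 10.95
tool_pos: [0.4404, -0.25, 0.0126]
orientation: [-0.0, 0.69, 0.724, 0.0]
ft_force: [-0.9, -0.5, -2.4]
gripper_width: 0.225
grasp_force: 59.1
```

Request:
send_rows:
  plan:
    - {"linear": [0.0005, 0, 0], "twist": 0}
    - {"linear": [0.001, 0, 0], "twist": 0}
    - {"linear": [0.0015, 0, 0], "twist": 0}
    - {"linear": [0.002, 0, 0], "twist": 0}
    - {"linear": [0.002, 0, 0], "twist": 0}

```text
time: 11.45
tool_pos: [0.4403, -0.2484, 0.0126]
orientation: [-0.0, 0.69, 0.724, 0.0]
ft_force: [0.7, 0.1, -2.7]
gripper_width: 0.224
grasp_force: 59.1
```

Request:
send_rows:
  plan:
    - {"linear": [0.0005, 0, 0], "twist": 0}
    - {"linear": [0.001, 0, 0], "twist": 0}
    - {"linear": [0.0015, 0, 0], "twist": 0}
    - {"linear": [0.002, 0, 0], "twist": 0}
    - {"linear": [0.002, 0, 0], "twist": 0}

```text
time: 11.95
tool_pos: [0.4402, -0.2468, 0.0126]
orientation: [-0.0, 0.69, 0.724, 0.0]
ft_force: [0.7, -0.0, -2.1]
gripper_width: 0.229
grasp_force: 59.1
```

Request:
send_rows:
  plan:
    - {"linear": [0.0005, 0, 0], "twist": 0}
    - {"linear": [0.001, 0, 0], "twist": 0}
    - {"linear": [0.0015, 0, 0], "twist": 0}
    - {"linear": [0.002, 0, 0], "twist": 0}
    - {"linear": [0.002, 0, 0], "twist": 0}

```text
time: 12.45
tool_pos: [0.4401, -0.2452, 0.0126]
orientation: [-0.0, 0.69, 0.724, -0.0]
ft_force: [0.2, -0.2, -2.5]
gripper_width: 0.225
grasp_force: 59.1
```

Request:
send_rows:
  plan:
    - {"linear": [0.0005, 0, 0], "twist": 0}
    - {"linear": [0.001, 0, 0], "twist": 0}
    - {"linear": [0.0015, 0, 0], "twist": 0}
    - {"linear": [0.002, 0, 0], "twist": 0}
    - {"linear": [0.002, 0, 0], "twist": 0}

```text
time: 12.95
tool_pos: [0.4401, -0.2436, 0.0126]
orientation: [-0.0, 0.69, 0.724, 0.0]
ft_force: [0.1, -0.3, -2.8]
gripper_width: 0.227
grasp_force: 59.1
```

Request:
send_rows:
  plan:
    - {"linear": [0.0005, 0, 0], "twist": 0}
    - {"linear": [0.001, 0, 0], "twist": 0}
    - {"linear": [0.0015, 0, 0], "twist": 0}
    - {"linear": [0.002, 0, 0], "twist": 0}
    - {"linear": [0.002, 0, 0], "twist": 0}

```text
time: 13.45
tool_pos: [0.44, -0.242, 0.0126]
orientation: [-0.0, 0.69, 0.724, 0.0]
ft_force: [0.4, -0.9, -1.4]
gripper_width: 0.23
grasp_force: 59.1
```

Request:
send_rows:
  plan:
    - {"linear": [0.0005, 0, 0], "twist": 0}
    - {"linear": [0.001, 0, 0], "twist": 0}
    - {"linear": [0.0015, 0, 0], "twist": 0}
    - {"linear": [0.002, 0, 0], "twist": 0}
    - {"linear": [0.002, 0, 0], "twist": 0}

```text
time: 13.95
tool_pos: [0.4399, -0.2404, 0.0126]
orientation: [-0.0, 0.69, 0.724, 0.0]
ft_force: [-0.4, 0.4, -2.1]
gripper_width: 0.228
grasp_force: 59.0
```

Request:
send_rows:
  plan:
    - {"linear": [0.0005, 0, 0], "twist": 0}
    - {"linear": [0.001, 0, 0], "twist": 0}
    - {"linear": [0.0015, 0, 0], "twist": 0}
    - {"linear": [0.002, 0, 0], "twist": 0}
    - {"linear": [0.002, 0, 0], "twist": 0}

```text
time: 14.45
tool_pos: [0.4399, -0.2388, 0.0126]
orientation: [-0.0, 0.69, 0.724, 0.0]
ft_force: [-0.4, 0.5, -2.4]
gripper_width: 0.222
grasp_force: 59.1
```

Request:
send_rows:
  plan:
    - {"linear": [0.0005, 0, 0], "twist": 0}
    - {"linear": [0.001, 0, 0], "twist": 0}
    - {"linear": [0.0015, 0, 0], "twist": 0}
    - {"linear": [0.002, 0, 0], "twist": 0}
    - {"linear": [0.002, 0, 0], "twist": 0}

```text
time: 14.95
tool_pos: [0.4398, -0.2372, 0.0126]
orientation: [-0.0, 0.69, 0.724, -0.0]
ft_force: [-1.0, -0.1, -2.3]
gripper_width: 0.228
grasp_force: 59.1
```

Request:
send_rows:
  plan:
    - {"linear": [0.0005, 0, 0], "twist": 0}
    - {"linear": [0.001, 0, 0], "twist": 0}
    - {"linear": [0.0015, 0, 0], "twist": 0}
    - {"linear": [0.002, 0, 0], "twist": 0}
    - {"linear": [0.002, 0, 0], "twist": 0}

```text
time: 15.45
tool_pos: [0.4397, -0.2356, 0.0126]
orientation: [-0.0, 0.69, 0.724, 0.0]
ft_force: [-0.2, 0.1, -2.3]
gripper_width: 0.224
grasp_force: 59.1
```

Request:
send_rows:
  plan:
    - {"linear": [0.0005, 0, 0], "twist": 0}
    - {"linear": [0.001, 0, 0], "twist": 0}
    - {"linear": [0.0015, 0, 0], "twist": 0}
    - {"linear": [0.002, 0, 0], "twist": 0}
    - {"linear": [0.002, 0, 0], "twist": 0}

```text
time: 15.95
tool_pos: [0.4396, -0.234, 0.0126]
orientation: [-0.0, 0.69, 0.724, 0.0]
ft_force: [0.7, -0.0, -1.6]
gripper_width: 0.219
grasp_force: 59.1
```

Request:
send_rows:
  plan:
    - {"linear": [0.0005, 0, 0], "twist": 0}
    - {"linear": [0.001, 0, 0], "twist": 0}
    - {"linear": [0.0015, 0, 0], "twist": 0}
    - {"linear": [0.002, 0, 0], "twist": 0}
    - {"linear": [0.002, 0, 0], "twist": 0}

```text
time: 16.45
tool_pos: [0.4395, -0.233, 0.0127]
orientation: [0.0, 0.69, 0.724, -0.0]
ft_force: [-0.2, -3.3, -1.5]
gripper_width: 0.227
grasp_force: 58.9
```

Request:
send_rows:
  plan:
    - {"linear": [0.0002, 0, 0], "twist": 0}
    - {"linear": [0.0004, 0, 0], "twist": 0}
    - {"linear": [0.0006, 0, 0], "twist": 0}
    - {"linear": [0.0006, 0, 0], "twist": 0}
    - {"linear": [0.0006, 0, 0], "twist": 0}

```text
time: 16.95
tool_pos: [0.4396, -0.2329, 0.0128]
orientation: [0.001, 0.69, 0.724, -0.0]
ft_force: [-1.1, -5.2, -2.3]
gripper_width: 0.225
grasp_force: 58.8
```

Request:
send_rows:
  plan:
    - {"linear": [-0.003, 0, 0], "twist": 0}
    - {"linear": [-0.015, 0, 0], "twist": 0}
    - {"linear": [-0.035, 0, 0], "twist": 0}
    - {"linear": [-0.055, 0, 0], "twist": 0}
    - {"linear": [-0.075, 0, 0], "twist": 0}

```text
time: 17.45
tool_pos: [0.4423, -0.294, 0.0127]
orientation: [0.0, 0.69, 0.723, -0.0]
ft_force: [0.6, 0.1, -2.4]
gripper_width: 0.222
grasp_force: 59.1
```

Request:
send_rows:
  plan:
    - {"linear": [0, 0, 0], "twist": 0}
    - {"linear": [0, 0, -0.035], "twist": 0}
    - {"linear": [0, 0, -0.08], "twist": 0}
    - {"linear": [0, 0, -0.12], "twist": 0}
    - {"linear": [0, 0, -0.14], "twist": 0}

```text
time: 17.95
tool_pos: [0.4426, -0.2928, 0.127]
orientation: [0.001, 0.69, 0.723, 0.0]
ft_force: [1.1, -0.1, -2.0]
gripper_width: 0.227
grasp_force: 59.2
```

```bash
python3 go.py .6494 -.2558 .125
```

```text
17.95 [ 0.4426 -0.2928  0.127 ] tool y ang 2.69
[0.0341 0.2603 0.0029]
```

Request:
send_rows:
  plan:
    - {"linear": [0.006, 0.035, 0], "twist": 0.002}
    - {"linear": [0.014, 0.09, 0], "twist": 0.002}
    - {"linear": [0.022, 0.15, 0], "twist": 0.002}
    - {"linear": [0.029, 0.205, 0], "twist": 0.002}
    - {"linear": [0.034, 0.25, 0], "twist": 0.002}

```text
time: 18.45
tool_pos: [0.6432, -0.2537, 0.1241]
orientation: [-0.0, 0.692, 0.722, 0.0]
ft_force: [0.2, -0.7, -1.6]
gripper_width: 0.226
grasp_force: 59.2
```

Request:
send_rows:
  plan:
    - {"linear": [0, 0.01, 0], "twist": 0}
    - {"linear": [0, 0.01, 0], "twist": 0}
    - {"linear": [0, 0.01, 0], "twist": 0}
    - {"linear": [0, 0.01, 0], "twist": 0}
    - {"linear": [0, 0.01, 0], "twist": 0}

```text
time: 18.95
tool_pos: [0.6478, -0.2556, 0.125]
orientation: [-0.0, 0.693, 0.721, 0.0]
ft_force: [0.0, -0.1, -2.5]
gripper_width: 0.225
grasp_force: 59.2
```

```bash
python3 go.py .6494 -.2558 .0157
```

```text
18.95 [ 0.6478 -0.2556  0.125 ] tool y ang 2.27
[-0.0004  0.002   0.1366]
```

Lower to just above the seat, then settle slowly.

Request:
send_rows:
  plan:
    - {"linear": [0, 0.002, 0.03], "twist": 0}
    - {"linear": [0, 0.002, 0.06], "twist": 0}
    - {"linear": [0, 0.002, 0.085], "twist": 0}
    - {"linear": [0, 0.002, 0.1], "twist": 0}
    - {"linear": [0, 0.002, 0.11], "twist": 0}

```text
time: 19.45
tool_pos: [0.65, -0.255, 0.036]
orientation: [-0.0, 0.693, 0.721, -0.0]
ft_force: [-0.8, -0.9, -1.8]
gripper_width: 0.223
grasp_force: 59.2
```

Request:
send_rows:
  plan:
    - {"linear": [0, 0, 0.005], "twist": 0}
    - {"linear": [0, 0, 0.01], "twist": 0}
    - {"linear": [0, 0, 0.015], "twist": 0}
    - {"linear": [0, 0, 0.02], "twist": 0}
    - {"linear": [0, 0, 0.024], "twist": 0}

```text
time: 19.95
tool_pos: [0.6506, -0.2549, 0.0174]
orientation: [0.0, 0.692, 0.722, 0.0]
ft_force: [-0.6, -0.6, -1.8]
gripper_width: 0.225
grasp_force: 59.2
```

Request:
send_rows:
  plan:
    - {"linear": [0, -0.001, 0.0005], "twist": 0}
    - {"linear": [0, -0.001, 0.001], "twist": 0}
    - {"linear": [0, -0.001, 0.0015], "twist": 0}
    - {"linear": [0, -0.001, 0.002], "twist": 0}
    - {"linear": [0, -0.001, 0.002], "twist": 0}

```text
time: 20.45
tool_pos: [0.6497, -0.255, 0.0162]
orientation: [0.0, 0.692, 0.722, 0.0]
ft_force: [-1.2, 0.3, 0.9]
gripper_width: 0.224
grasp_force: 59.4
```

Request:
send_rows:
  plan:
    - {"linear": [0, 0, 0], "twist": 0}
    - {"linear": [0, 0, 0], "twist": 0}
    - {"linear": [0, 0, 0], "twist": 0}
    - {"linear": [0, 0, 0], "twist": 0}
    - {"linear": [0, 0, 0], "twist": 0}
  fingers: 85

```text
time: 20.95
tool_pos: [0.6497, -0.255, 0.0159]
orientation: [0.0, 0.692, 0.722, -0.0]
ft_force: [0.2, -0.5, -0.3]
gripper_width: 0.994
grasp_force: 0.0
```

Request:
send_rows:
  plan:
    - {"linear": [0, 0, 0], "twist": 0}
    - {"linear": [0, 0, 0], "twist": 0}
    - {"linear": [0, 0, -0.01], "twist": 0}
    - {"linear": [0, 0, -0.03], "twist": 0}
    - {"linear": [0, 0, -0.07], "twist": 0}

```text
time: 21.45
tool_pos: [0.6487, -0.2544, 0.0716]
orientation: [-0.001, 0.692, 0.721, -0.001]
ft_force: [0.5, -0.0, 0.2]
gripper_width: 0.993
grasp_force: 0.0
```

Request:
send_rows:
  plan:
    - {"linear": [0, 0, -0.05], "twist": 0}
    - {"linear": [0, 0, -0.1], "twist": 0}
    - {"linear": [0, 0, -0.15], "twist": 0}
    - {"linear": [0, 0, -0.15], "twist": 0}
    - {"linear": [0, 0, -0.15], "twist": 0}

```text
time: 21.95
tool_pos: [0.65, -0.2554, 0.1943]
orientation: [0.001, 0.692, 0.721, 0.001]
ft_force: [0.0, -0.2, -0.4]
gripper_width: 0.992
grasp_force: 0.0
```

```bash
python3 - <<'E'
from h import *
from workcell import cams
f=cams.grab_frame('wrist');t=cams.grab_frame('top')
for n,p in dict(tip=(.643,-.1095,.0305),junc=(.6503,-.2844,.035),hend=(.6541,-.364,.036)).items():print(n,pix(f,p).round(1),pix(t,p).round(1))
cv2.imwrite('pics/w3.png',f['pixels'])
E
```

```text
tip [322.3  35.8] [327.7 220.3]
junc [322.6 245.7] [396.3 216.8]
hend [323.2 319.4] [427.7 215.1]
```

View pics/w3.png

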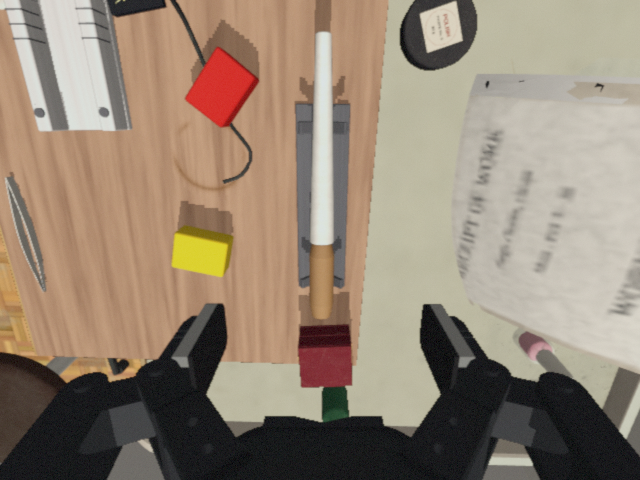

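The picture shows the stick back in its rest: tip at (322,32), junction at (322,244), handle end at (322,318), all within about 4 px of the positions before the lift. The bystanders in view look undisturbed, and the channel's open part is empty.

```bash
python3 -c "
from workcell import ctrl
print(ctrl.job_done())"
```

```text
the job is handed in; nothing more can be done
None
```

The job is handed in, with no verdict returned. The wax met firm resistance at about 5 N (the stop gives at about 12 N), which I take as home since the hood hides it. The stick is back in its rest as it lay before, and the robot touches nothing.

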